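# Fetch the creamer from the latched pod drawer

### The arm

A 6-joint arm with a two-finger parallel gripper is mounted at the origin on a cart in front of the work surface, level with it; the furniture and walls round the work are solid. World frame = base frame: x ahead of the robot, y to its left, z up, the work surface at z = 0. Lengths are in m, angles in rad, forces in N, time in s.
With the tool pointing down it reaches from about 0.225 to 0.875 m from the base axis. Payload 3.4 kg.
Tool frame: the origin (TCP) lies at the very end of the fingers, on their centre line; the grasp point (between the pads) lies 19 mm behind it; z points along the fingers, y is the line along which they close (so a half turn about z gives the same grasp; the last joint's range is limited). The gripper opens to 85 mm and grips with 20 to 120 N. Pads are 22 mm wide; open, the fingers measure 114 mm over their backs; the gripper's body (76 mm by 85 mm) begins 54 mm behind the grasp point. The pads swing forward as they close: fully open they stand 13 mm farther back than shut.
Start: joints at [-1.352, 0.276, 1.505, -0, 1.361, -0.121], TCP at [0.192, -0.542, 0.192] pointing down, gripper open.
Joint ranges: [-2.89, 2.89], [-0.75, 2.08], [0.22, 2.7], [-1.18, 4.32], [0.11, 2.71], [-2.7, 2.7]. Speed limits (rad/s): [2.57, 2.57, 3.14, 3.14, 3.14, 3.14].

### API

Orientations are given as a unit quaternion [w, x, y, z].
In Python, from rig import manip, eyes gives the robot as it stands.
- The arm moves only by the tool servo_tool, never from a script. Its argument "series" is text: rows parted by semicolons, each of 7 numbers parted by spaces: the shift along the tool's x, y, z in m, then the turn, a rotation vector about the tool's x, y, z in degrees, then the closure, from 0 (fully open) to 1 (shut). In form: dx dy dz ax ay az fingers; .... A call has 1 to 5 rows; each row is the pose to reach, as a shift and turn from the pose commanded when the call began, along the tool's axes at that moment; what a row does not reach only later rows make up. A row lasts 1/10 s, in which the tool goes at most 50 mm and 8.59 degrees, less where a joint would pass 70% of its speed; a pose out of reach is approached as far as the arm can. A call with a gripper value outside its range is refused whole. The fingers move at their own pace and stop on an object; "squeeze" is the grip in N (left out, the last holds). Time passes only in rows, so rows that repeat a pose let the fingers close. It gives the time, the measured TCP pose, the force, the opening and the grip force at its end, in the units of the state.
- manip.get_state(): the state, without advancing time (a new reading comes with each control period).
- eyes.get_image(name): name is "scene" or "top" or "wrist"; returns the picture (384x512x3 uint8, red, green, blue); there is no depth.
- eyes.camera_info(name): a dict with "fx", "fy", "cx", "cy" (pixels), "eye" and "orientation" of the camera in the world. Camera axes: x right, y down, z forward; pixel columns grow to the right and rows downward; lengths in m; the calibration is good to about 2 mm. A picture is of the moment at which its call begins: read the wrist's pose just before it. camera_info takes no time and is no camera call; for the wrist camera it gives the pose at the moment of the call.
- manip.sign_off(): hands the job in; it is judged then, once.
The state is a dict: "clock": time; "qpos": joint angles; "qd": joint speeds; "effort": joint torques, N m; "position": TCP position; "ee_rot": TCP orientation; "contact_force": force on the tool from outside, world axes, zero at the start; "moment": the same for the moment, N m; "width": finger opening in m; "gripper_force": force on a finger pad.
Only numpy, scipy, OpenCV 4.12 (cv2) and the standard library are available. Lean on these libraries where they do the work, as an engineer would, in place of code of your own. Each camera call takes 0.05 s, during which the arm holds its last target. There are 200 camera calls.

### The job

Press the release key on top of the wooden pod box so that its drawer springs out, take the creamer tub out of the drawer and stand it upright, fully on the round wooden coaster. Then push the drawer home until it clicks and stays shut, with the coffee pod left standing in it. Leave the salt shaker, matchbox and glasses case where they are.

Things in the scene. Friction and masses are not known exactly. Their poses are not given: they have to be found in the camera images.
- pod_box: Fixed light-wood box on the counter, 140 deep x 190 wide x 64 mm high. Origin: middle of the lower edge of its open front face; its x axis points back into the box, y to the box's left as seen by the robot, z up. The drawer slides out along -x of this frame.
- tray (a joint): Drawer slide, in m: 0 latched shut, 0.100 fully out. A damped spring pushes it out in about 1 s (4 N when shut, 1 N when out). To close it, push the front in to 1 to 3 mm past 0 (hard stop at -0.0035; about 10 N in all, stiffest over the last 15 mm): the latch snaps there and, let go, the drawer rests within 1 mm of 0. It cannot be pulled open while latched.
- release (a joint): Travel of the release key, in m: 0 up, 0.007 fully down; sprung (1.5 N to start, about 4 N fully down). The drawer is let go from about 0.005. The key returns by itself, and dips as the drawer snaps shut.
- release_top (a point): Centre of the top face of the steel release key, a flat rectangular key (24 mm along the box's x, 44 mm along its y) in the box's roof, 24 mm behind its front face, standing 10 mm over the roof (74 mm over the counter). Press it straight down.
- tray_front (a point): Centre of the outer face of the drawer's flat front panel, a handle-less panel 186 wide x 54 high x 12 mm thick, its lower edge 6 mm and upper edge 60 mm over the counter; this point is 33 mm over the counter and 16 mm in front of the box's front face when latched. Moves with the drawer. Push here, along the box's +x.
- tray_floor (a point): Middle of the drawer's floor, 10 mm over the counter, moves with the drawer; axes as pod_box. The drawer has two compartments side by side (80 wide along y, 76 mm along x, centres 42 mm to either side of this point), with rims and a divider 12 mm above the floor. The point lies 56 mm behind the outer face of the front panel.
- creamer: Small tub with a flat lid, 27 mm high, 41 mm across its rim at the top, tapering towards its foot. 20 g. Stands in one of the two compartments of the drawer (either one). Origin: middle of its foot, z up. Can be pinched across the rim.
- pod: Coffee pod, white, taller and straighter than the creamer, 51 mm across its rim at the bottom, 43 mm high, standing in the other compartment. Origin: middle of its foot, z up.
- coaster: Fixed round dark-wood coaster, 110 mm across, 6 mm high, left or right of the box. Origin: middle of its underside.
- salt_shaker: Bystander: upright shaker, 44 mm across, 90 mm high, on the other side of the box. Origin: middle of its foot.
- matchbox: Bystander: matchbox lying flat, 35x52x15 mm, left rear. Origin: middle of its underside.
- glasses_case: Bystander: rounded black case, 56x135x34 mm, right rear. Origin: middle of its underside.

How it is judged:
On the way, in this order (a step that is already met when the one before it is completed fails the run):
1. the release has been pressed and the drawer has sprung out (over 90 mm) (value of joint tray above 0.09 m), for 0.2 s.
2. the creamer stands upright on the coaster, let go (horizontal distance between creamer and coaster below 0.042 m and angle between creamer's own z axis and vertical below 0.15 rad and z of creamer in the frame of coaster between 0.003 and 0.009 m and linear speed of creamer below 0.02 m/s and contact force between creamer and the fingers below 0.1 N), for 0.2 s.
At the end, for the whole second after the job is handed in: The drawer is latched shut (within 2 mm, at rest, key back up within 2 mm); the creamer stands upright (within 0.15 rad) and at rest on the coaster, its middle within 42 mm of the coaster's middle; the pod stands (within 0.2 rad) in the drawer (all of step 2 and value of joint each of tray, release below 0.002 m and velocity of joint tray below 0.01 m/s and x of pod in the frame of tray_floor between -0.042 and 0.042 m and y of pod in the frame of tray_floor between -0.085 and 0.085 m and z of pod in the frame of tray_floor below 0.012 m and angle between pod's own z axis and vertical below 0.2 rad); the robot touches nothing.
It fails at once if the salt shaker is moved by more than 30 mm (distance of salt_shaker from where it was at the start of the episode above 0.03 m).
It fails at once if the matchbox is moved by more than 30 mm (distance of matchbox from where it was at the start of the episode above 0.03 m).
It fails at once if the glasses case is moved by more than 30 mm (distance of glasses_case from where it was at the start of the episode above 0.03 m).
It fails at once if the salt shaker is tipped over (angle between salt_shaker's own z axis and vertical above 0.6 rad).
It also fails if it takes over 64 s, if anything falls off the work surface, if the arm or the gripper's body presses on something with over 40 N, if the wrist force passes 120 N, or if a joint passes its speed limit or range.

## Working session

There is one attempt and no reset: what is moved stays moved. The work goes in short steps, Python scripts to look and compute and a tool call to move; the robot and the scene stay as the last step left them, time stands still between calls to the robot, and variables do not carry over. Pictures are saved under pics/ and viewed, at most 10 in all, crops included, and the job is handed in when it is done.

Besides the shell and the picture viewer there is one more tool, called after "Call:" by a JSON object that holds its "op" and its "data". servo_tool: Moves the arm, as the interface text tells. Its arguments: {"type":"object","properties":{"series":{"type":"string"},"squeeze":{"type":"number"}},"required":["series"]}

```bash
mkdir -p pics
python3 - <<'E'
from rig import manip, eyes
import cv2
s=manip.get_state();print(s['clock'],s['position'],s['ee_rot'],s['width'])
for n in ['top','scene']:
    print(eyes.camera_info(n)); im=eyes.get_image(n); cv2.imwrite(f'pics/{n}0.png',im[:,:,::-1])
E
```

```text
0.0 [ 0.19150661 -0.54152878  0.19081749] [-9.27901259e-04  9.85603618e-01  1.69069946e-01 -3.78254851e-05] 0.08574409187963644
{'fx': 369.70829178965374, 'fy': 369.70829178965374, 'cx': 255.3395820771322, 'cy': 189.98502378097015, 'eye': array([ 0.31441066, -0.04119132,  1.15227975]), 'orientation': array([-0.07966284,  0.73225258, -0.67269396,  0.07030527])}
{'fx': 357.93610316271844, 'fy': 357.93610316271844, 'cx': 253.9247995318752, 'cy': 195.59342246041004, 'eye': array([-0.07087061,  0.49904653,  0.69252073]), 'orientation': array([ 0.18114554, -0.3751767 ,  0.81210362, -0.4085541 ])}
```

View pics/top0.png

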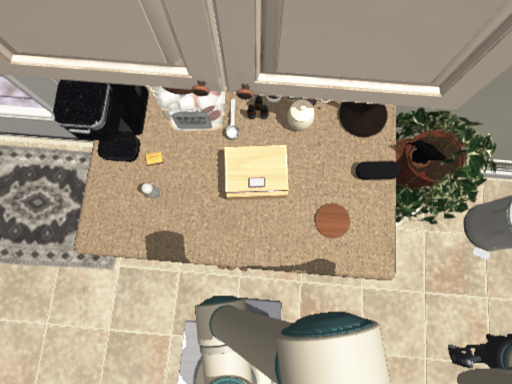

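View pics/scene0.png

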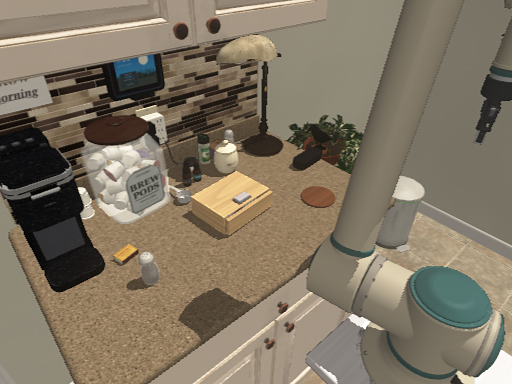

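The top view shows the box at about (225–288, 146–197), its key at (257, 183), the coaster at (332, 221) on the right, and the shaker at (149, 189) and matchbox at (154, 158) on the left. In the scene view the key is at (241, 197). Next I'll measure positions.

```bash
cat > h.py <<'E'
from rig import manip, eyes
import numpy as np, cv2
from scipy.spatial.transform import Rotation as R
def rot(q): return R.from_quat([q[1],q[2],q[3],q[0]])
def ray(ci,uv,z):
    uv=np.atleast_2d(np.asarray(uv,float))
    d=np.c_[(uv[:,0]-ci['cx'])/ci['fx'],(uv[:,1]-ci['cy'])/ci['fy'],np.ones(len(uv))]
    d=rot(ci['orientation']).apply(d); e=np.asarray(ci['eye'])
    return e+d*((z-e[2])/d[:,2])[:,None]
def cen(m):
    n,l,st,c=cv2.connectedComponentsWithStats(m.astype(np.uint8)); k=1+np.argmax(st[1:,4]); return c[k],l==k,st[k]
def totool(s,p):  # world point -> tool-frame shift of TCP
    return rot(s['ee_rot']).inv().apply(np.asarray(p)-s['position'])
E
python3 - <<'E'
from h import *
im=cv2.imread('pics/top0.png').astype(int); ci=eyes.camera_info('top'); hsv=cv2.cvtColor(im.astype(np.uint8),cv2.COLOR_BGR2HSV)
def win(a,b,c,d):
    w=np.zeros(im.shape[:2],bool); w[c:d,a:b]=1; return w
print(hsv[221,332],hsv[160,257],hsv[192,257],hsv[195,257],hsv[183,257],hsv[240,300])
wood=(hsv[:,:,0]>15)&(hsv[:,:,0]<32)&(hsv[:,:,1]>60)&(hsv[:,:,2]>190)&win(210,300,135,210)
c,m,st=cen(wood); print('wood',c,st)
cn=max(cv2.findContours(m.astype(np.uint8),0,2)[0],key=cv2.contourArea)
r=cv2.minAreaRect(cn);bp=cv2.boxPoints(r);P=ray(ci,bp,.064);print(bp,P,np.linalg.norm(np.diff(P,axis=0),axis=1))
key=(hsv[:,:,1]<60)&win(240,275,172,193); c,m,st=cen(key);print('key',c,st,ray(ci,c,.074))
r=cv2.minAreaRect(max(cv2.findContours(m.astype(np.uint8),0,2)[0],key=cv2.contourArea)); print(r); P=ray(ci,cv2.boxPoints(r),.074);print(P)
co=((hsv[:,:,0]<13)|(hsv[:,:,0]>170))&(hsv[:,:,1]>110)&win(305,360,195,245); c,m,st=cen(co);print('coaster',c,st,ray(ci,c,.006),ray(ci,[[st[0],c[1]],[st[0]+st[2],c[1]]],.006))
big=cv2.resize(im[135:205,215:300].astype(np.uint8),None,fx=8,fy=8,interpolation=cv2.INTER_CUBIC); cv2.imwrite('pics/boxcrop.png',big)
E
```

```text
[ 11 140 160] [ 25  67 254] [ 17  96 231] [ 18  99 237] [  8   4 248] [ 17  81 195]
wood [257.80072345 169.75928971] [ 217  143   83   58 3041]
[[217. 143.]
 [299. 143.]
 [299. 200.]
 [217. 200.]] [[ 0.68677143  0.11442159  0.064     ]
 [ 0.70799823 -0.13860312  0.064     ]
 [ 0.52883079 -0.14941152  0.064     ]
 [ 0.50813707  0.0952168   0.064     ]] [0.25391353 0.17949315 0.24550203]
key [256.22 182.06] [248 178  17  10 150] [[ 0.57067455 -0.01739628  0.074     ]]
((256.0, 182.5), (9.0, 16.0), 90.0)
[[ 0.58109378  0.00828014  0.074     ]
 [ 0.58513388 -0.03962944  0.074     ]
 [ 0.55750785 -0.0418508   0.074     ]
 [ 0.55348388  0.00580583  0.074     ]]
coaster [332.04564756 220.36518047] [315 204  35  34 942] [[ 0.48452198 -0.26155228  0.006     ]] [[ 0.48003821 -0.20869734  0.006     ]
 [ 0.48924289 -0.31720262  0.006     ]]
```

View pics/boxcrop.png

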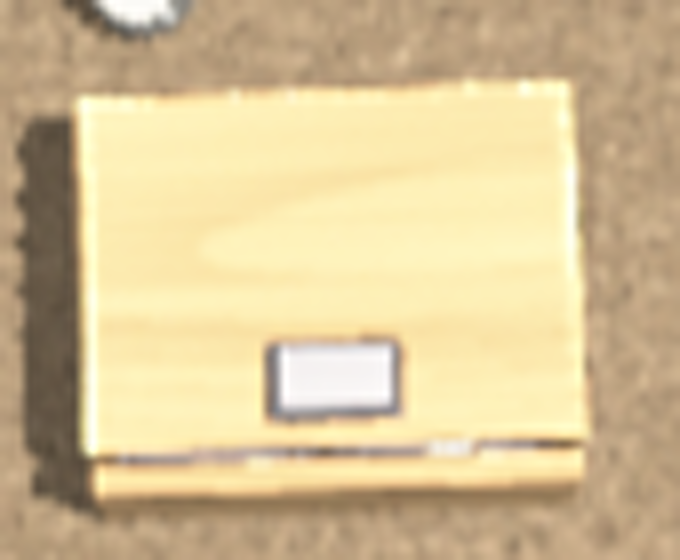

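The crop shows the roof corners at about (78,97), (571,83), (585,440) and (86,458), with the key at (334,377). The drawer front strip lies below the roof.

Run:
```python
from h import *
ci=eyes.camera_info('top')
f=lambda a:(np.array(a,float)+.5)/8-.5+[215,135]
C=ray(ci,f([[78,97],[571,83],[585,440],[86,458]]),.064);print(C,np.linalg.norm(np.roll(C,-1,0)-C,axis=1))
y1=C[0]-C[1];y2=C[3]-C[2];b=C[0]+C[1]-C[2]-C[3]
for v in(y1,y2):print(np.degrees(np.arctan2(-v[0],v[1])))
print(np.degrees(np.arctan2(b[1],b[0])))
k=ray(ci,f([334,377]),.074);print('key',k, 'frontmid',(C[2]+C[3])/2)
s=manip.get_state(); print('to key',totool(s,[k[0,0],k[0,1],.19]), 'tool yaw of x axis',np.degrees(np.arctan2(*rot(s['ee_rot']).apply([1,0,0])[[1,0]])))
print(rot(s['ee_rot']).as_matrix().round(3))
```

```text
[[ 0.67673683  0.09060535  0.064     ]
 [ 0.69833121 -0.09875633  0.064     ]
 [ 0.55788033 -0.11355962  0.064     ]
 [ 0.5351716   0.07295809  0.064     ]] [0.19058899 0.14122884 0.18789503 0.14266092]
6.505777592189205
6.941658623988198
6.563943340285059
key [[ 0.57184179 -0.01757555  0.074     ]] frontmid [ 0.54652597 -0.02030076  0.064     ]
to key [ 0.53324382 -0.36729451  0.00163627] tool yaw of x axis 19.46845722020979
[[ 0.943  0.333 -0.   ]
 [ 0.333 -0.943  0.002]
 [ 0.    -0.002 -1.   ]]
```

The box frame is consistent: the roof measures 190x142 mm, the yaw is about 6.6°, and the key sits 24 mm behind the front at (0.571, -0.0175). The coaster is at (0.4845, -0.262). I'll move toward the key with the fingers closed.

Call:
{"op": "servo_tool", "data": {"series": "0.04 -0.0275 0 0 0 2.6 1; 0.08 -0.055 0 0 0 5.2 1; 0.12 -0.0825 0 0 0 7.8 1; 0.16 -0.11 0 0 0 10.4 1; 0.2 -0.1375 0 0 0 13 1"}}

```text
clock: 0.6
position: [0.335, -0.344, 0.1914]
ee_rot: [-0.0, 0.998, 0.055, -0.0]
contact_force: [0.4, -0.9, -0.3]
width: 0.0121
gripper_force: 0.0
```

Run:
```python
from h import *
s=manip.get_state(); print(s['clock'],s['position'],totool(s,[.571,-.0175,.074]),'yaw',np.degrees(np.arctan2(*rot(s['ee_rot']).apply([1,0,0])[[1,0]])),s['width'])
```

```text
0.6 [ 0.33497768 -0.34400105  0.19139586] [ 0.27052295 -0.29849251  0.11751941] yaw 6.317627682717112 0.012065843569045411
```

Call:
{"op": "servo_tool", "data": {"series": "0.033 -0.036 0 0 0 0 1; 0.066 -0.072 0 0 0 0 1; 0.099 -0.108 0 0 0 0 1; 0.132 -0.144 0 0 0 0 1; 0.165 -0.18 0 0 0 0 1"}}

```text
clock: 1.1
position: [0.4787, -0.1465, 0.1915]
ee_rot: [0.0, 0.998, 0.056, -0.0]
contact_force: [-0.2, -0.9, 0.6]
width: -0.0001
gripper_force: 0.0
```

Call:
{"op": "servo_tool", "data": {"series": "0.03 -0.033 0 0 0 0 1; 0.06 -0.067 0 0 0 0 1; 0.09 -0.1 0.02 0 0 0 1; 0.106 -0.1185 0.05 0 0 0 1; 0.106 -0.1185 0.09 0 0 0 1"}}

```text
clock: 1.6
position: [0.5735, -0.0158, 0.1018]
ee_rot: [-0.0, 0.998, 0.058, 0.003]
contact_force: [-0.5, -0.7, -0.8]
width: 0.0003
gripper_force: 0.0
```

Run:
```python
from h import *
s=manip.get_state(); print(s['clock'],s['position'],totool(s,[.571,-.0175,.074]),s['contact_force'],s['width'])
```

```text
1.6 [ 0.57351822 -0.01577768  0.10176745] [-0.00285562  0.00141338  0.02775224] [-0.54798972 -0.6508825  -0.83679169] 0.000320493658508384
```

Call:
{"op": "servo_tool", "data": {"series": "-0.002 0.001 0.02 0 0 0 1; -0.002 0.001 0.029 0 0 0 1; -0.002 0.001 0.032 0 0 0 1; -0.002 0.001 0.034 0 0 0 1; -0.002 0.001 0.034 0 0 0 1"}}

```text
clock: 2.1
position: [0.5691, -0.0203, 0.0688]
ee_rot: [0.0, 0.998, 0.056, 0.001]
contact_force: [-0.2, 0.1, 0.8]
width: 0.0003
gripper_force: 0.0
```

Run:
```python
from h import *
s=manip.get_state(); print(s['clock'],s['position'],s['contact_force'])
```

```text
2.1 [ 0.56909446 -0.02032878  0.06877233] [-0.23920603  0.11365942  0.79990245]
```

Call:
{"op": "servo_tool", "data": {"series": "0 0 0.0015 0 0 0 1; 0 0 0.003 0 0 0 1; 0 0 0.003 0 0 0 1; 0 0 0.003 0 0 0 1; 0 0 0.003 0 0 0 1"}}

```text
clock: 2.6
position: [0.5682, -0.02, 0.0648]
ee_rot: [0.0, 0.998, 0.056, 0.0]
contact_force: [0.3, 0.9, -0.7]
width: 0.0002
gripper_force: 0.0
```

Call:
{"op": "servo_tool", "data": {"series": "0 0 -0.03 0 0 0 1; 0 0 -0.07 0 0 0 1; -0.04 0 -0.11 0 0 0 1; -0.08 0.02 -0.14 0 0 0 0.3; -0.12 0.05 -0.17 0 0 0 0.3"}}

```text
clock: 3.1
position: [0.4649, -0.0725, 0.2268]
ee_rot: [0.0, 0.998, 0.058, 0.0]
contact_force: [0.8, -0.8, 0.0]
width: 0.0284
gripper_force: 0.0
```

Run:
```python
from h import *
s=manip.get_state(); print(s['clock'],s['position'],s['width'])
print(eyes.camera_info('wrist'))
for n in ['top','wrist']: cv2.imwrite(f'pics/{n}1.png',eyes.get_image(n)[:,:,::-1])
a=cv2.imread('pics/top1.png')[120:240,190:370]; b=cv2.imread('pics/wrist1.png')
a=cv2.resize(a,(576,384)); cv2.imwrite('pics/c1.png',cv2.resize(np.vstack([a[:, :512],b]),(400,600)))
```

```text
3.1 [ 0.46487175 -0.07252861  0.22678242] 0.02835063131515086
{'fx': 265.23995341884944, 'fy': 265.23995341884944, 'cx': 256.3185462190439, 'cy': 193.02635063778766, 'eye': array([ 0.53955977, -0.06513344,  0.40894352]), 'orientation': array([ 0.10987897,  0.73866137, -0.65774253, -0.09839085])}
```

View pics/c1.png

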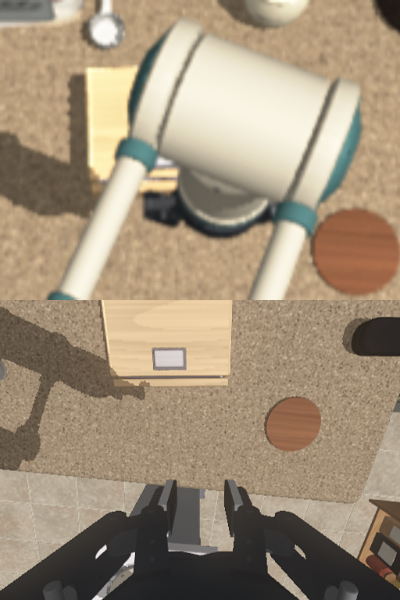

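The drawer is still shut. The wrist view shows the key at about (216, 75), the box front edge at about y=98 and the coaster at (375, 158). I'll check the key position with this second view.

Run:
```python
from h import *
s=manip.get_state();ci=eyes.camera_info('wrist'); im=eyes.get_image('wrist')[:,:,::-1].copy(); hsv=cv2.cvtColor(im,cv2.COLOR_BGR2HSV)
w=np.zeros(im.shape[:2],bool); w[55:95,185:250]=1
c,m,st=cen((hsv[:,:,1]<45)&w);print(c,st)
print('key wrist',ray(ci,c,.074),ray(ci,[[st[0],st[1]],[st[0]+st[2],st[1]+st[3]]],.074))
w=np.zeros(im.shape[:2],bool); w[110:200,320:430]=1
c,m,st=cen((hsv[:,:,0]<12)&(hsv[:,:,1]>110)&w);print('coaster',c,st,ray(ci,c,.006))
ct=eyes.camera_info('top');S=eyes.camera_info('scene')
P=[.571,-.0175,.074]
for n,c in(('scene',S),('wrist',ci),('top',ct)):
    v=rot(c['orientation']).inv().apply(np.array(P)-c['eye']);print(n,v[0]/v[2]*c['fx']+c['cx'],v[1]/v[2]*c['fy']+c['cy'])
cv2.imwrite('pics/keyc.png',cv2.resize(cv2.imread('pics/scene0.png')[165:240,185:280],None,fx=6,fy=6))
print(s['position'])
```

```text
[218.09027778  78.33940972] [ 196   65   44   28 1152]
key wrist [[ 0.57310072 -0.02015153  0.074     ]] [[ 0.58456212  0.00629577  0.074     ]
 [ 0.5598265  -0.04725337  0.074     ]]
coaster [377.06561003 159.82528566] [ 342  127   70   69 2713] [[ 0.49105862 -0.26206913  0.006     ]]
scene 241.59698559213732 195.48565311842745
wrist 215.7198145740067 79.98870531211826
top 256.26365487425096 181.95758957146396
[ 0.46481365 -0.07564526  0.22932531]
```

View pics/keyc.png

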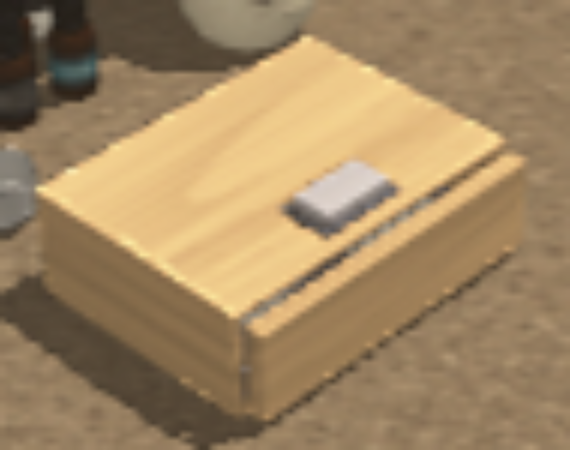

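The key location agrees in all three views, to within 2–3 mm. The contact force was about 0, so the fingertips probably stopped short in z. I'll go back and press deeper, checking the force in steps.

Call:
{"op": "servo_tool", "data": {"series": "0.04 -0.013 0 0 0 0 1; 0.08 -0.026 0.02 0 0 0 1; 0.112 -0.043 0.06 0 0 0 1; 0.112 -0.043 0.11 0 0 0 1; 0.112 -0.043 0.145 0 0 0 1"}}

```text
clock: 3.75
position: [0.5725, -0.0154, 0.0758]
ee_rot: [-0.001, 0.998, 0.057, -0.002]
contact_force: [0.4, -0.1, -0.5]
width: 0.0001
gripper_force: 0.0
```

Call:
{"op": "servo_tool", "data": {"series": "0 0 0.01 0 0 0 1; 0 0 0.015 0 0 0 1; 0 0 0.018 0 0 0 1; 0 0 0.02 0 0 0 1; 0 0 0.02 0 0 0 1"}}

```text
clock: 4.25
position: [0.5737, -0.0179, 0.0618]
ee_rot: [0.0, 0.998, 0.056, 0.002]
contact_force: [-0.1, 0.1, 1.6]
width: 0.0004
gripper_force: 0.0
```

Run:
```python
from h import *
s=manip.get_state(); print(s['clock'],s['position'],s['contact_force'],s['effort'],totool(s,[.571,-.0175,.074]))
ci=eyes.camera_info('wrist');cv2.imwrite('pics/w2.png',eyes.get_image('wrist')[:,:,::-1]); print(ci)
```

```text
4.25 [ 0.57365361 -0.01788439  0.06175335] [-0.14389894  0.10227311  1.64074702] [ 3.53300432e-02 -4.33225214e+01 -2.08549869e+01  4.76879301e-03
 -5.16255142e-02  5.71106975e-04] [-0.00255615 -0.00066955 -0.01225511]
{'fx': 265.23995341884944, 'fy': 265.23995341884944, 'cx': 256.3185462190439, 'cy': 193.02635063778766, 'eye': array([ 0.64796911, -0.01063577,  0.24404606]), 'orientation': array([ 0.10911896,  0.73779208, -0.65894918, -0.09768254])}
```

View pics/w2.png

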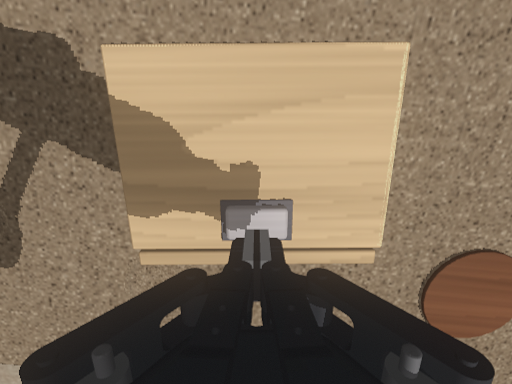

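The fingertip ends at about (258, 232), and the key spans (222–292, 200–241). The tip appears to touch the key, but it is unclear how far down. I'll project the TCP and key into this view.

Run:
```python
from h import *
ci=eyes.camera_info('wrist');s=manip.get_state();print(s['position'],s['contact_force'])
def pr(P):
    v=rot(ci['orientation']).inv().apply(np.array(P)-ci['eye']);return (v[0]/v[2]*ci['fx']+ci['cx'],v[1]/v[2]*ci['fy']+ci['cy'])
p=s['position'];print([pr(p+[0,0,d]) for d in(0,.007,.013)])
for z in(.064,.067,.074): print(z,ray(ci,[[222,200],[292,200],[292,240],[257,220],[105,45],[408,43],[381,247],[133,249]],z).round(4).tolist())
```

```text
[ 0.57352041 -0.01787798  0.06167733] [ 0.13303172 -0.13812779  0.51942457]
[(np.float64(254.8259973321519), np.float64(218.21729160209745)), (np.float64(254.7696888858908), np.float64(221.9491741617534)), (np.float64(254.7181558150195), np.float64(225.36456530109092))]
0.064 [[0.5857, 0.0071, 0.064], [0.5914, -0.0426, 0.064], [0.5602, -0.0474, 0.064], [0.5733, -0.0195, 0.064], [0.6766, 0.0851, 0.064], [0.6983, -0.0973, 0.064], [0.562, -0.1151, 0.064], [0.5391, 0.0711, 0.064]]
0.067 [[0.5868, 0.0068, 0.067], [0.5923, -0.0421, 0.067], [0.5616, -0.0468, 0.067], [0.5745, -0.0194, 0.067], [0.6761, 0.0835, 0.067], [0.6975, -0.0958, 0.067], [0.5634, -0.1134, 0.067], [0.5409, 0.0698, 0.067]]
0.074 [[0.5892, 0.0061, 0.074], [0.5945, -0.0409, 0.074], [0.565, -0.0454, 0.074], [0.5774, -0.019, 0.074], [0.675, 0.0797, 0.074], [0.6955, -0.0924, 0.074], [0.5667, -0.1093, 0.074], [0.5452, 0.0666, 0.074]]
```

Call:
{"op": "servo_tool", "data": {"series": "0 0 0.002 0 0 0 1; 0 0 0.003 0 0 0 1; 0 0 0.004 0 0 0 1; 0 0 0.004 0 0 0 1; 0 0 0.004 0 0 0 1"}}

```text
clock: 4.8
position: [0.5725, -0.0176, 0.0562]
ee_rot: [0.0, 0.998, 0.056, -0.0]
contact_force: [-0.3, 0.6, 1.5]
width: 0.0001
gripper_force: 0.0
```

Run:
```python
from h import *
s=manip.get_state();print(s['clock'],s['position'],s['contact_force'])
```

```text
4.8 [ 0.57249045 -0.01760979  0.0561538 ] [-0.32018273  0.64797044  1.48679319]
```

Call:
{"op": "servo_tool", "data": {"series": "0 0 0.001 0 0 0 1; 0 0 0.002 0 0 0 1; 0 0 0.003 0 0 0 1; 0 0 0.004 0 0 0 1; 0 0 0.004 0 0 0 1"}}

```text
clock: 5.3
position: [0.5723, -0.0176, 0.052]
ee_rot: [0.0, 0.998, 0.056, -0.0]
contact_force: [0.0, -0.0, -0.6]
width: 0.0002
gripper_force: 0.0
```

Run:
```python
from h import *
s=manip.get_state();print(s['clock'],s['position'],s['contact_force'])
cv2.imwrite('pics/w3.png',eyes.get_image('wrist')[:,:,::-1])
a=cv2.imread('pics/w3.png');b=cv2.imread('pics/w2.png');cv2.imwrite('pics/w23.png',cv2.resize(np.hstack([b[180:290,200:320],a[180:290,200:320]]),None,fx=3,fy=3))
```

```text
5.3 [ 0.57234727 -0.01761066  0.05198109] [ 0.01177301 -0.02726521 -0.6492708 ]
```

View pics/w23.png

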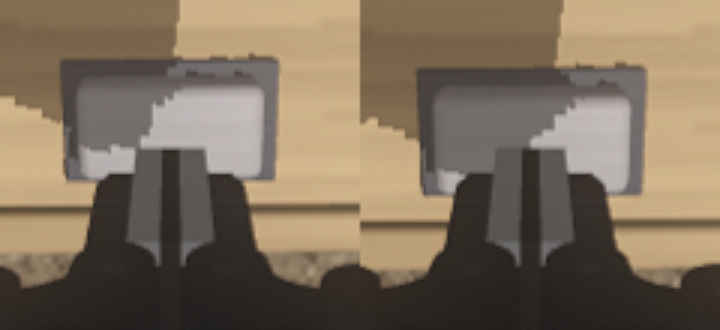

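The right half, which is the newer view, shows the tip still hovering over the key. The tip in the image sits about 20 mm above the reported TCP, so I'll keep lowering in small steps until there is contact.

Call:
{"op": "servo_tool", "data": {"series": "0 0 0.001 0 0 0 1; 0 0 0.002 0 0 0 1; 0 0 0.003 0 0 0 1; 0 0 0.004 0 0 0 1; 0 0 0.005 0 0 0 1"}}

```text
clock: 5.85
position: [0.5725, -0.0176, 0.0471]
ee_rot: [0.0, 0.998, 0.056, 0.0]
contact_force: [0.3, -1.0, 0.3]
width: -0.0
gripper_force: 0.0
```

Run:
```python
from h import *
s=manip.get_state();print(s['clock'],s['position'],s['contact_force'],s['moment'])
```

```text
5.85 [ 0.57249933 -0.01761162  0.04710083] [ 0.25670146 -0.95685984  0.30712795] [-0.03444688  0.00024764 -0.00021806]
```

Run:
```python
from h import *
cv2.imwrite('pics/s4.png',eyes.get_image('scene')[:,:,::-1]); cv2.imwrite('pics/w4.png',eyes.get_image('wrist')[:,:,::-1])
a=cv2.imread('pics/s4.png')[140:240,185:285]; b=cv2.imread('pics/w4.png')[180:280,205:305]
cv2.imwrite('pics/c4.png',cv2.resize(np.hstack([a,b]),(800,400)))
ci=eyes.camera_info('scene');p=manip.get_state()['position']
for d in(0,.01,.02,.03,.04):
    v=rot(ci['orientation']).inv().apply(p+[0,0,d]-ci['eye']);print(d,v[0]/v[2]*ci['fx']+ci['cx'],v[1]/v[2]*ci['fy']+ci['cy'])
```

```text
0 241.39723858885594 202.6424295715999
0.01 241.36739626219364 199.9332692453426
0.02 241.33720751704604 197.19266019100286
0.03 241.3066662862071 194.4200516125834
0.04 241.27576635995652 191.61487977629815
```

View pics/c4.png

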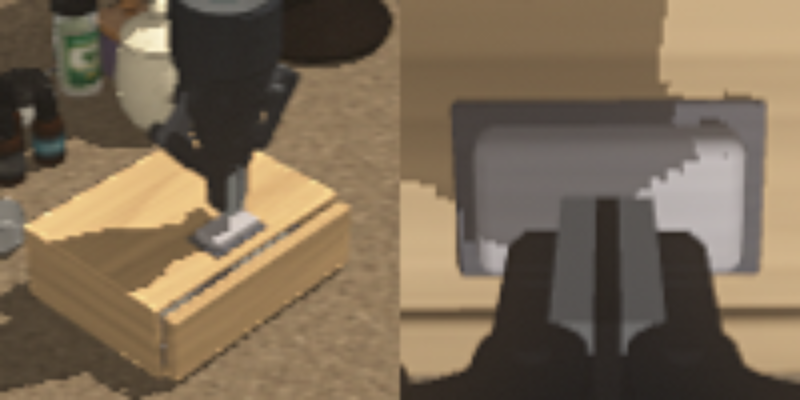

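The scene crop shows the tip at about pixel (242, 193), close above the key. That puts it about 33 mm above the reported TCP, so contact should come a few mm lower. I'll continue in small steps.

Call:
{"op": "servo_tool", "data": {"series": "0 0 0.002 0 0 0 1; 0 0 0.004 0 0 0 1; 0 0 0.006 0 0 0 1; 0 0 0.007 0 0 0 1; 0 0 0.007 0 0 0 1"}}

```text
clock: 6.45
position: [0.5723, -0.0176, 0.0399]
ee_rot: [-0.0, 0.998, 0.056, -0.0]
contact_force: [-0.6, -0.0, 0.1]
width: 0.0001
gripper_force: 0.0
```

Run:
```python
from h import *
s=manip.get_state();print(s['clock'],s['position'],s['contact_force'],s['moment'])
```

```text
6.45 [ 0.57231232 -0.01757745  0.039921  ] [-0.64816816 -0.04301027  0.09834049] [-0.01103962  0.00888792  0.03190438]
```

Call:
{"op": "servo_tool", "data": {"series": "0 0 0.001 0 0 0 1; 0 0 0.002 0 0 0 1; 0 0 0.003 0 0 0 1; 0 0 0.004 0 0 0 1; 0 0 0.004 0 0 0 1"}}

```text
clock: 6.95
position: [0.5724, -0.0176, 0.036]
ee_rot: [0.0, 0.998, 0.056, -0.0]
contact_force: [0.5, -0.0, -0.2]
width: -0.0003
gripper_force: 0.0
```

```bash
cat > st.py <<'E'
from h import *
s=manip.get_state();print(s['clock'],s['position'],s['contact_force'],s['moment'])
im=eyes.get_image('wrist')[:,:,::-1]; hsv=cv2.cvtColor(im,cv2.COLOR_BGR2HSV)
# dark slot between roof and panel, column profile at two columns
for u in(160,340): 
    v=im[225:330,u-2:u+3].mean((1,2)).astype(int); print(u,list(v[::3]))
E
python3 st.py
```

```text
6.95 [ 0.57237149 -0.01759846  0.03602887] [ 0.45882903 -0.0206892  -0.16651383] [ 0.03237171  0.04705644 -0.03245047]
160 [np.int64(103), np.int64(107), np.int64(104), np.int64(99), np.int64(101), np.int64(168), np.int64(168), np.int64(170), np.int64(171), np.int64(167), np.int64(166), np.int64(166), np.int64(162), np.int64(167), np.int64(74), np.int64(139), np.int64(148), np.int64(151), np.int64(153), np.int64(125), np.int64(45), np.int64(45), np.int64(44), np.int64(43), np.int64(41), np.int64(39), np.int64(38), np.int64(37), np.int64(38), np.int64(36), np.int64(36), np.int64(34), np.int64(62), np.int64(77), np.int64(41)]
340 [np.int64(165), np.int64(169), np.int64(162), np.int64(167), np.int64(171), np.int64(169), np.int64(166), np.int64(169), np.int64(174), np.int64(168), np.int64(165), np.int64(168), np.int64(171), np.int64(152), np.int64(104), np.int64(163), np.int64(168), np.int64(97), np.int64(48), np.int64(47), np.int64(45), np.int64(44), np.int64(42), np.int64(40), np.int64(39), np.int64(39), np.int64(38), np.int64(36), np.int64(39), np.int64(105), np.int64(117), np.int64(84), np.int64(28), np.int64(28), np.int64(27)]
```

Call:
{"op": "servo_tool", "data": {"series": "0 0 0.001 0 0 0 1; 0 0 0.002 0 0 0 1; 0 0 0.003 0 0 0 1; 0 0 0.004 0 0 0 1; 0 0 0.004 0 0 0 1"}}

```text
clock: 7.5
position: [0.5726, -0.0176, 0.0324]
ee_rot: [0.0, 0.998, 0.056, 0.0]
contact_force: [-1.6, -0.1, 4.6]
width: -0.0002
gripper_force: 1.8
```

Call:
{"op": "servo_tool", "data": {"series": "0 0 0.001 0 0 0 1; 0 0 0.002 0 0 0 1; 0 0 0.003 0 0 0 1; 0 0 0.003 0 0 0 1; 0 0 0.003 0 0 0 1"}}

```text
clock: 8.0
position: [0.5726, -0.0176, 0.0292]
ee_rot: [0.0, 0.998, 0.056, 0.0]
contact_force: [0.6, 0.2, 2.5]
width: 0.0001
gripper_force: 1.4
```

```bash
python3 st.py
```

```text
8.0 [ 0.5726223  -0.01761145  0.02916168] [0.57938747 0.15651843 2.52591435] [0.04606044 0.0454693  0.00944181]
160 [np.int64(98), np.int64(99), np.int64(104), np.int64(107), np.int64(100), np.int64(99), np.int64(101), np.int64(104), np.int64(170), np.int64(170), np.int64(170), np.int64(166), np.int64(166), np.int64(166), np.int64(161), np.int64(166), np.int64(75), np.int64(84), np.int64(86), np.int64(79), np.int64(42), np.int64(42), np.int64(41), np.int64(39), np.int64(38), np.int64(37), np.int64(35), np.int64(35), np.int64(35), np.int64(34), np.int64(34), np.int64(32), np.int64(45), np.int64(51), np.int64(35)]
340 [np.int64(161), np.int64(163), np.int64(167), np.int64(168), np.int64(161), np.int64(169), np.int64(170), np.int64(169), np.int64(165), np.int64(170), np.int64(174), np.int64(172), np.int64(165), np.int64(167), np.int64(170), np.int64(166), np.int64(216), np.int64(126), np.int64(48), np.int64(47), np.int64(45), np.int64(44), np.int64(42), np.int64(41), np.int64(40), np.int64(39), np.int64(38), np.int64(36), np.int64(38), np.int64(73), np.int64(71), np.int64(52), np.int64(28), np.int64(28), np.int64(28)]
```

Contact reads 2.5–4.6 N and the strip at the panel has changed, so the drawer was probably released. The real closed tips sit about 39 mm above the reported TCP height, which I'll allow for from here on. Retracting to look.

Call:
{"op": "servo_tool", "data": {"series": "0 0 -0.04 0 0 0 1; 0 0 -0.08 0 0 0 1; 0 0 -0.12 0 0 0 1; -0.04 0 -0.15 0 0 0 0.5; -0.08 0 -0.17 0 0 0 0.3"}}

```text
clock: 8.55
position: [0.4936, -0.0269, 0.2009]
ee_rot: [0.0, 0.998, 0.057, 0.001]
contact_force: [0.3, -0.9, 0.8]
width: 0.0283
gripper_force: 0.0
```

Call:
{"op": "servo_tool", "data": {"series": "-0.04 0 0 0 0 0 0.3; -0.08 0 0 0 0 0 0.3; -0.1 0 0 0 0 0 0.3; -0.1 0 0 0 0 0 0.3; -0.1 0 0 0 0 0 0.3"}}

```text
clock: 9.05
position: [0.3943, -0.038, 0.1994]
ee_rot: [0.0, 0.998, 0.056, 0.001]
contact_force: [1.0, -0.3, 0.4]
width: 0.0598
gripper_force: 0.0
```

Run:
```python
from h import *
s=manip.get_state();print(s['clock'],s['position'],s['width'],s['contact_force'])
print(eyes.camera_info('wrist'));cv2.imwrite('pics/w5.png',eyes.get_image('wrist')[:,:,::-1])
```

```text
9.05 [ 0.39428139 -0.037989    0.19937147] 0.05980129635395711 [ 1.01413899 -0.28826941  0.35123631]
{'fx': 265.23995341884944, 'fy': 265.23995341884944, 'cx': 256.3185462190439, 'cy': 193.02635063778766, 'eye': array([ 0.46885662, -0.03080299,  0.38157667]), 'orientation': array([ 0.10947543,  0.73766702, -0.65893972, -0.09829004])}
```

View pics/w5.png

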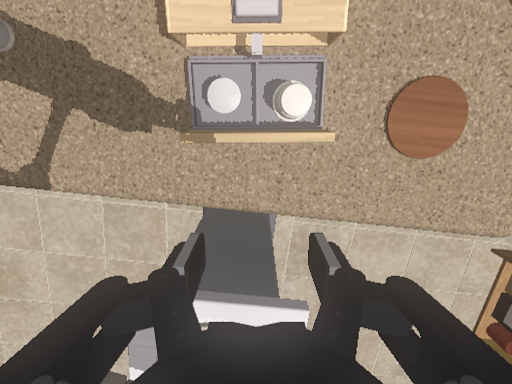

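The drawer is out. The left object at (224, 97) shows only its lid, so it tapers: that is the creamer. The right one at (292, 101) shows its wider bottom rim, so that is the pod. The coaster is at (428, 117).

Run:
```python
from h import *
ci=eyes.camera_info('wrist');im=cv2.imread('pics/w5.png');hsv=cv2.cvtColor(im,cv2.COLOR_BGR2HSV);s=manip.get_state()
print(hsv[97,224],hsv[101,295],hsv[97,246])
def blob(m,a,b,c,d):
    w=np.zeros(m.shape,bool);w[c:d,a:b]=1;c,mm,st=cen(m&w)
    cn=max(cv2.findContours(mm.astype(np.uint8),0,2)[0],key=cv2.contourArea);return c,st,cv2.minEnclosingCircle(cn)
for n,b,z in(('L',(198,252,68,126),.037),('R',(262,320,68,126),.053)):
    c,st,(e,r)=blob((hsv[:,:,2]>170)&(hsv[:,:,1]<50),*b);P=ray(ci,c,z);print(n,c,st,e,r,P,'diam',np.linalg.norm(ray(ci,[c[0]+st[2]/2,c[1]],z)-ray(ci,[c[0]-st[2]/2,c[1]],z)))
c,st,_=blob((hsv[:,:,0]<12)&(hsv[:,:,1]>110),370,490,60,170);print('coaster',c,st,ray(ci,c,.006))
print('panel edge top outer',ray(ci,[[214,140],[334,138],[186,140]],.06),'tray corners z22',ray(ci,[[189,60],[325,57],[192,130],[323,131]],.022))
t=eyes.camera_info('top');im=cv2.imread('pics/top0.png')
```

```text
[ 12   5 232] [ 18  15 252] [160   9 166]
L [223.80804954  95.12074303] [207  77  34  37 969] (224.0, 95.06944274902344) 18.17989158630371 [[0.48488024 0.01114058 0.037     ]] diam 0.04150664670924818
R [296.86311111 102.19466667] [ 274   80   42   42 1125] (296.5322570800781, 101.58602142333984) 24.822540283203125 [[ 0.48603308 -0.0765149   0.053     ]] diam 0.049230520457624515
coaster [427.61884843 115.00393701] [ 386   76   82   82 4064] [[ 0.49211448 -0.26199523  0.006     ]]
panel edge top outer [[ 0.43227275  0.01609447  0.06      ]
 [ 0.45073599 -0.12583921  0.06      ]
 [ 0.42850213  0.04933519  0.06      ]] tray corners z22 [[ 0.52121175  0.05862278  0.022     ]
 [ 0.54330091 -0.1068558   0.022     ]
 [ 0.43760543  0.05139669  0.022     ]
 [ 0.45583847 -0.12082259  0.022     ]]
```

Call:
{"op": "servo_tool", "data": {"series": "0.03 -0.013 0.02 0 0 0 0.3; 0.065 -0.026 0.05 0 0 0 0.3; 0.095 -0.0385 0.09 0 0 0 0.3; 0.095 -0.0385 0.135 0 0 0 0.3; 0.095 -0.0385 0.135 0 0 0 0.3"}}

```text
clock: 9.6
position: [0.4801, 0.0124, 0.0583]
ee_rot: [-0.001, 0.998, 0.057, -0.007]
contact_force: [-1.4, 0.0, 0.8]
width: 0.0602
gripper_force: 0.0
```

```bash
cat > loc.py <<'E'
from h import *
s=manip.get_state();print(s['clock'],s['position'],s['width'],s['contact_force'])
ci=eyes.camera_info('wrist');im=eyes.get_image('wrist')[:,:,::-1].copy();cv2.imwrite('pics/last.png',im);hsv=cv2.cvtColor(im,cv2.COLOR_BGR2HSV)
def pr(P):
    v=rot(ci['orientation']).inv().apply(np.array(P)-ci['eye']);return np.array([v[0]/v[2]*ci['fx']+ci['cx'],v[1]/v[2]*ci['fy']+ci['cy']])
m=((hsv[:,:,2]>150)&(hsv[:,:,1]<40)).astype(np.uint8)
n,l,st,c=cv2.connectedComponentsWithStats(m)
for k in range(1,n):
    if st[k,4]>150:print(c[k].round(1),st[k],ray(ci,c[k],.037).round(4))
print('pred creamer',pr([.485,.011,.037]),'tcp real',pr(s['position']+[0,0,.04]))
E
python3 loc.py
```

```text
9.6 [0.48009138 0.01241883 0.05826444] 0.060163163797219824 [-1.37807427  0.00914445  0.78227299]
[326.1  86.6] [ 289   65   76   44 3158] [[ 0.5773 -0.0272  0.037 ]]
[353.7 183.3] [ 301  128  111  112 6542] [[ 0.5098 -0.0626  0.037 ]]
[260.5 191.7] [ 211  148   91   79 4576] [[0.4943 0.0097 0.037 ]]
[208.  207.8] [205 181   7  53 151] [[0.4758 0.0506 0.037 ]]
pred creamer [257.49930071 202.4742268 ] tcp real [254.17006159 244.78842364]
```

```bash
sed -i 's/>150)&(hsv/>200)\&(hsv/' loc.py; python3 loc.py
python3 - <<'E'
from h import *
im=cv2.imread('pics/last.png')
print(im[180,200:330:3].mean(1).astype(int).tolist());print(im[130:260:4,258].mean(1).astype(int).tolist())
E
```

```text
9.65 [0.48201592 0.01183491 0.06122404] 0.0596054268169227 [-0.27242016 -0.03388332  0.32843554]
[324.3  90.5] [ 290   71   70   39 2567] [[ 0.577  -0.0279  0.037 ]]
[311.5 141.8] [303 131  18  23 371] [[ 0.5397 -0.0252  0.037 ]]
[257.3 207.1] [ 232  181   49   46 1420] [[0.4819 0.0099 0.037 ]]
[367.6 217.1] [ 345  190   46   50 1604] [[ 0.4837 -0.0827  0.037 ]]
pred creamer [256.46938851 203.50691334] tcp real [254.24147446 244.48141855]
[81, 92, 158, 93, 152, 151, 151, 148, 97, 97, 98, 98, 99, 99, 100, 100, 99, 101, 124, 131, 109, 134, 159, 158, 159, 159, 160, 160, 161, 160, 162, 98, 101, 83, 152, 165, 163, 161, 101, 101, 101, 101, 101, 102]
[161, 143, 95, 161, 102, 148, 148, 157, 157, 158, 158, 114, 102, 161, 157, 156, 153, 192, 225, 224, 223, 222, 220, 220, 203, 98, 86, 99, 106, 101, 102, 97, 97]
```

Call:
{"op": "servo_tool", "data": {"series": "0.001 0.001 0.025 0 0 0 0.3; 0.001 0.001 0.045 0 0 0 0.3; 0.001 0.001 0.06 0 0 0 0.3; 0.001 0.001 0.07 0 0 0 0.3; 0.001 0.001 0.07 0 0 0 0.3"}}

```text
clock: 10.2
position: [0.4857, 0.0098, -0.0051]
ee_rot: [0.0, 0.998, 0.056, 0.001]
contact_force: [-0.5, -0.1, -0.0]
width: 0.0596
gripper_force: 0.0
```

```bash
python3 loc.py
python3 - <<'E'
import cv2
im=cv2.imread('pics/last.png')
for r in(215,222,230,238):print(r,im[r,190:340:3].mean(1).astype(int).tolist())
E
```

```text
10.2 [ 0.48569772  0.00984623 -0.00507088] 0.05964321578017728 [-0.47728139 -0.11656575 -0.03190774]
[360.8  85.7] [ 305   55  116   62 6694] [[ 0.5785 -0.0325  0.037 ]]
[332.6 163.9] [319 149  27  31 742] [[ 0.5386 -0.0263  0.037 ]]
[397.5 209.3] [381 203  33  20 153] [[ 0.5173 -0.0676  0.037 ]]
[415.5 263.4] [ 379  229   67   64 2299] [[ 0.4847 -0.0876  0.037 ]]
[250.8 259. ] [ 218  243   68   34 1623] [[0.4766 0.011  0.037 ]]
pred creamer [252.32161698 246.43355957] tcp real [254.42827384 243.89979496]
215 [63, 152, 121, 124, 86, 88, 91, 90, 90, 90, 90, 91, 91, 91, 92, 93, 92, 98, 126, 125, 140, 136, 134, 116, 109, 92, 94, 94, 94, 93, 93, 93, 93, 94, 99, 154, 155, 156, 91, 93, 67, 75, 152, 161, 158, 154, 92, 93, 94, 93]
222 [62, 148, 146, 146, 147, 85, 90, 90, 91, 91, 92, 92, 92, 111, 147, 147, 147, 148, 149, 150, 151, 151, 151, 149, 169, 230, 146, 150, 114, 94, 94, 94, 94, 94, 159, 154, 154, 151, 92, 93, 68, 87, 152, 141, 157, 88, 92, 92, 92, 93]
230 [63, 151, 146, 147, 147, 123, 89, 91, 92, 92, 91, 152, 143, 143, 216, 188, 185, 146, 147, 148, 149, 149, 149, 147, 233, 231, 238, 143, 144, 144, 145, 130, 129, 154, 154, 153, 155, 89, 93, 93, 68, 115, 155, 155, 151, 89, 92, 91, 92, 92]
238 [99, 100, 98, 46, 45, 152, 147, 119, 91, 92, 142, 142, 142, 142, 143, 143, 143, 144, 145, 146, 147, 148, 147, 146, 146, 145, 145, 144, 144, 144, 143, 144, 154, 152, 153, 153, 153, 149, 93, 93, 49, 50, 71, 101, 100, 124, 87, 91, 92, 92]
```

Call:
{"op": "servo_tool", "data": {"series": "-0.003 0 0.004 0 0 0 0.3; -0.003 0 0.008 0 0 0 0.3; -0.003 0 0.012 0 0 0 0.3; -0.003 0 0.013 0 0 0 0.3; -0.003 0 0.013 0 0 0 0.3"}}

```text
clock: 10.75
position: [0.4817, 0.0099, -0.019]
ee_rot: [0.0, 0.998, 0.056, -0.0]
contact_force: [-1.0, -0.1, -0.4]
width: 0.0599
gripper_force: 0.0
```

```bash
python3 loc.py
```

```text
10.75 [ 0.48171609  0.0098526  -0.01900169] 0.05986389323824734 [-0.98002482 -0.09343902 -0.3565439 ]
[380.9  67.9] [ 314   31  139   75 9625] [[ 0.5809 -0.0345  0.037 ]]
[343.2 160.9] [ 328  143   31   37 1002] [[ 0.539  -0.0267  0.037 ]]
[409.8 210.7] [392 204  36  21 181] [[ 0.5178 -0.0656  0.037 ]]
[436.9 272.7] [ 396  247   72   60 2624] [[ 0.4842 -0.0905  0.037 ]]
[251.  271.9] [ 216  259   72   27 1191] [[0.4731 0.0107 0.037 ]]
pred creamer [252.70480023 252.62273022] tcp real [254.4022953  244.04535616]
```

No contact yet. Closing on the rim with a gentle squeeze.

Call:
{"op": "servo_tool", "data": {"series": "0 0 0 0 0 0 0.45; 0 0 0 0 0 0 0.6; 0 0 0 0 0 0 0.7; 0 0 0 0 0 0 0.7; 0 0 0 0 0 0 0.7", "squeeze": 20}}

```text
clock: 11.3
position: [0.4821, 0.0098, -0.0185]
ee_rot: [0.0, 0.998, 0.056, 0.0]
contact_force: [-0.9, 0.6, 4.1]
width: 0.0387
gripper_force: 19.9
```

It's held at 38.7 mm, around the rim or just below it. Lifting.

Call:
{"op": "servo_tool", "data": {"series": "0 0 -0.01 0 0 0 0.7; 0 0 -0.025 0 0 0 0.7; 0 0 -0.05 0 0 0 0.7; 0 0 -0.08 0 0 0 0.7; 0 0 -0.1 0 0 0 0.7"}}

```text
clock: 11.8
position: [0.4825, 0.0097, 0.0833]
ee_rot: [0.0, 0.998, 0.056, 0.001]
contact_force: [0.8, -0.1, -0.3]
width: 0.0388
gripper_force: 20.2
```

```bash
python3 loc.py;python3 - <<'E'
from h import *
a=cv2.imread('pics/last.png'); cv2.imwrite('pics/s6.png',eyes.get_image('scene')[:,:,::-1]); b=cv2.imread('pics/s6.png')[110:260,170:340]
cv2.imwrite('pics/c6.png',np.hstack([cv2.resize(a[:,100:450],(350,384)),cv2.resize(b,(435,384))]))
E
```

```text
11.8 [0.48247268 0.00974426 0.08331974] 0.038814876602377445 [ 0.79942472 -0.0642696  -0.31078596]
[312.8  93.1] [ 283   77   61   33 1958] [[ 0.577  -0.0265  0.037 ]]
[303.2 139.1] [296 129  16  21 301] [[ 0.54   -0.0248  0.037 ]]
[354.5 206. ] [ 334  170   42   59 1417] [[ 0.4858 -0.0813  0.037 ]]
[253.4 273.8] [222 263  65  23 998] [[0.4044 0.0027 0.037 ]]
pred creamer [254.04896752 195.95258534] tcp real [254.41459248 243.89379276]
```

View pics/c6.png

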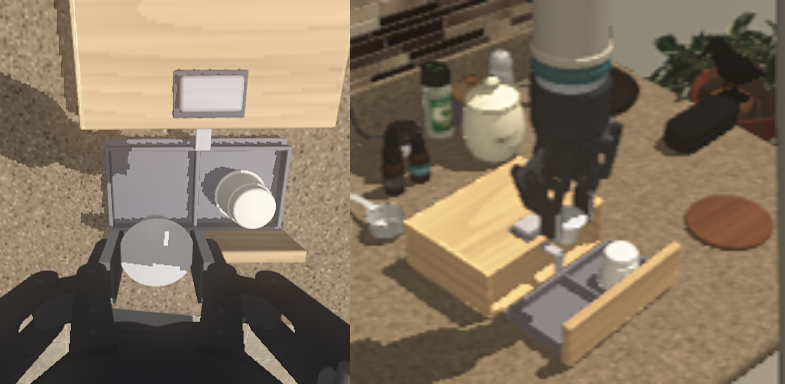

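The wrist and scene crops show the creamer held level and clear of the drawer, with the pod still standing in the right compartment. Carrying it to the coaster at (0.487, -0.262).

Call:
{"op": "servo_tool", "data": {"series": "-0.002 0.025 0 0 0 0 0.7; -0.006 0.065 0 0 0 0 0.7; -0.011 0.11 0 0 0 0 0.7; -0.015 0.155 0 0 0 0 0.7; -0.019 0.195 0 0 0 0 0.7"}}

```text
clock: 12.4
position: [0.4841, -0.1877, 0.0802]
ee_rot: [-0.0, 0.998, 0.056, -0.001]
contact_force: [0.4, -0.1, -1.7]
width: 0.0385
gripper_force: 20.2
```

Call:
{"op": "servo_tool", "data": {"series": "-0.003 0.035 0 0 0 0 0.7; -0.006 0.06 0 0 0 0 0.7; -0.007 0.0755 0.01 0 0 0 0.7; -0.007 0.0755 0.03 0 0 0 0.7; -0.007 0.0755 0.05 0 0 0 0.7"}}

```text
clock: 12.9
position: [0.4858, -0.2616, 0.0294]
ee_rot: [-0.001, 0.998, 0.056, -0.001]
contact_force: [0.1, 0.2, 0.2]
width: 0.0386
gripper_force: 20.2
```

Run:
```python
from h import *
s=manip.get_state();print(s['clock'],s['position'],s['width'],s['contact_force'],totool(s,[.487,-.262,-.0225]))
ci=eyes.camera_info('wrist');im=eyes.get_image('wrist')[:,:,::-1].copy();hsv=cv2.cvtColor(im,cv2.COLOR_BGR2HSV)
m=((hsv[:,:,0]<13)&(hsv[:,:,1]>100));m[:, :80]=0;m[260:]=0
c,mm,st=cen(m);print(c,st);cn=max(cv2.findContours(mm.astype(np.uint8),0,2)[0],key=cv2.contourArea);h=cv2.convexHull(cn)
P=ray(ci,h[:,0],.006);print('extents',P.min(0),P.max(0))
```

```text
12.9 [ 0.48580277 -0.26157678  0.02936906] 0.038593017576551515 [0.11696878 0.24564325 0.15870143] [0.00119181 0.00062139 0.05186719]
[258.01087745 187.90976898] [ 192  139  132  100 9653]
extents [ 0.4532642  -0.31761949  0.006     ] [ 0.54141922 -0.20959998  0.006     ]
```

Call:
{"op": "servo_tool", "data": {"series": "0.001 0.001 0.025 0 0 0 0.7; 0.001 0.001 0.04 0 0 0 0.7; 0.001 0.001 0.046 0 0 0 0.7; 0.001 0.001 0.049 0 0 0 0.7; 0.001 0.001 0.05 0 0 0 0.7"}}

```text
clock: 13.45
position: [0.4878, -0.2625, -0.0188]
ee_rot: [0.0, 0.998, 0.057, 0.0]
contact_force: [0.1, 1.6, 0.0]
width: 0.0385
gripper_force: 20.3
```

Call:
{"op": "servo_tool", "data": {"series": "0 0 0.0005 0 0 0 0.7; 0 0 0.001 0 0 0 0.7; 0 0 0.0015 0 0 0 0.7; 0 0 0.0015 0 0 0 0.7; 0 0 0.0015 0 0 0 0.7"}}

```text
clock: 13.95
position: [0.4876, -0.2628, -0.0201]
ee_rot: [0.0, 0.998, 0.056, 0.0]
contact_force: [0.4, 1.1, 0.1]
width: 0.0384
gripper_force: 20.3
```

Call:
{"op": "servo_tool", "data": {"series": "0 0 0.0005 0 0 0 0.7; 0 0 0.001 0 0 0 0.7; 0 0 0.0015 0 0 0 0.7; 0 0 0.002 0 0 0 0.7; 0 0 0.002 0 0 0 0.7"}}

```text
clock: 14.45
position: [0.4876, -0.2628, -0.0223]
ee_rot: [0.0, 0.998, 0.056, -0.0]
contact_force: [-0.1, -0.2, 0.5]
width: 0.0387
gripper_force: 20.3
```

Call:
{"op": "servo_tool", "data": {"series": "0 0 0.0007 0 0 0 0.7; 0 0 0.0007 0 0 0 0.6; 0 0 0.0007 0 0 0 0.5; 0 0 0.0007 0 0 0 0.4; 0 0 0.0007 0 0 0 0.3"}}

```text
clock: 14.95
position: [0.4875, -0.2627, -0.0232]
ee_rot: [-0.0, 0.998, 0.056, -0.0]
contact_force: [0.0, -0.2, -1.0]
width: 0.0599
gripper_force: 0.0
```

Call:
{"op": "servo_tool", "data": {"series": "0 0 0 0 0 0 0.3; 0 0 -0.01 0 0 0 0.3; 0 0 -0.04 0 0 0 0.3; 0 0 -0.08 0 0 0 0.3; 0 0 -0.12 0 0 0 0.3"}}

```text
clock: 15.45
position: [0.4873, -0.2625, 0.0986]
ee_rot: [-0.0, 0.998, 0.056, -0.0]
contact_force: [-1.2, -0.1, 0.6]
width: 0.0598
gripper_force: 0.0
```

Run:
```python
from h import *
s=manip.get_state();print(s['clock'],s['position'],s['width'],s['contact_force'])
ci=eyes.camera_info('wrist');im=eyes.get_image('wrist')[:,:,::-1].copy();cv2.imwrite('pics/w7.png',im);hsv=cv2.cvtColor(im,cv2.COLOR_BGR2HSV)
n,l,st,c=cv2.connectedComponentsWithStats(((hsv[:,:,2]>125)&(hsv[:,:,1]<45)).astype(np.uint8))
for k in range(1,n):
    if st[k,4]>150:print(c[k].round(1),st[k],ray(ci,c[k],.033).round(4))
m=((hsv[:,:,0]<13)&(hsv[:,:,1]>100));m[:, :80]=0;m[280:]=0
c,mm,st=cen(m);h=np.argwhere(mm)[:,::-1];P=ray(ci,h,.006);print('coaster ext',P.min(0),P.max(0))
```

```text
15.45 [ 0.48725126 -0.262525    0.09864772] 0.05977448840159444 [-1.16937218 -0.11278477  0.60512931]
[ 56.2 169.3] [   0  134  114   66 4817] [[ 0.4887 -0.0717  0.033 ]]
[472.  225.2] [ 411  143  101  167 5398] [[ 0.4776 -0.4846  0.033 ]]
[255.5 189. ] [ 235  169   42   41 1364] [[ 0.4907 -0.2624  0.033 ]]
[ 22.7 321.4] [   0  287   68   79 1797] [[ 0.3031 -0.0143  0.033 ]]
[251.9 314.9] [226 304  52  22 637] [[ 0.3422 -0.275   0.033 ]]
[379.3 361.2] [ 356  336   48   48 1250] [[ 0.2919 -0.4356  0.033 ]]
coaster ext [ 0.43397424 -0.31753599  0.006     ] [ 0.54148799 -0.20939981  0.006     ]
```

The creamer stands on the coaster, as a round 42x41 px blob at (0.4907, -0.2624) against a coaster centre of (0.4877, -0.2635). Next I'll go in front of the drawer with the fingers shut.

Call:
{"op": "servo_tool", "data": {"series": "-0.01 -0.04 0 0 0 0 0.5; -0.023 -0.085 0 0 0 0 1; -0.036 -0.13 0 0 0 0 1; -0.05 -0.175 0 0 0 0 1; -0.06 -0.215 0 0 0 0 1"}}

```text
clock: 16.0
position: [0.4022, -0.0541, 0.0974]
ee_rot: [-0.0, 0.998, 0.056, 0.0]
contact_force: [0.7, 1.1, 1.0]
width: -0.0001
gripper_force: 0.0
```

Call:
{"op": "servo_tool", "data": {"series": "-0.01 -0.0185 0 0 0 0 1; -0.01 -0.0185 0.03 0 0 0 1; -0.01 -0.0185 0.07 0 0 0 1; -0.01 -0.0185 0.1 0 0 0 1; -0.01 -0.0185 0.113 0 0 0 1"}}

```text
clock: 16.5
position: [0.39, -0.038, -0.0176]
ee_rot: [-0.0, 0.998, 0.057, -0.002]
contact_force: [1.2, -0.7, -0.4]
width: -0.0001
gripper_force: 0.0
```

Run:
```python
from h import *
s=manip.get_state();print(s['clock'],s['position'],s['width'],s['contact_force'])
F=np.array([.5465,-.0203]);u=np.array([np.cos(np.radians(6.6)),np.sin(np.radians(6.6))]);d=s['position'][:2]-F
print('u',d@u,'v',d@[-u[1],u[0]],'yaw',np.degrees(np.arctan2(*rot(s['ee_rot']).apply([1,0,0])[[1,0]])))
```

```text
16.5 [ 0.39001801 -0.03803019 -0.01762285] -5.7769663967993625e-05 [ 1.23987752 -0.66762237 -0.36840227]
u -0.15748280376410517 v 0.000372904831917497 yaw 6.486998912790911
```

Call:
{"op": "servo_tool", "data": {"series": "0.012 0 0 0 0 0 1; 0.024 0 0 0 0 0 1; 0.036 0 0 0 0 0 1; 0.048 0 0 0 0 0 1; 0.06 0 0 0 0 0 1"}}

```text
clock: 17.0
position: [0.4524, -0.0318, -0.0153]
ee_rot: [0.0, 0.998, 0.057, 0.0]
contact_force: [-3.7, -1.2, 2.6]
width: 0.0001
gripper_force: 1.8
```

Call:
{"op": "servo_tool", "data": {"series": "0.012 0 0 0 0 0 1; 0.024 0 0 0 0 0 1; 0.036 0 0 0 0 0 1; 0.046 0 0 0 0 0 1; 0.055 0 0 0 0 0 1"}}

```text
clock: 17.5
position: [0.5062, -0.0252, -0.0162]
ee_rot: [-0.0, 0.998, 0.056, -0.001]
contact_force: [-6.5, -0.4, 5.8]
width: -0.0001
gripper_force: 3.6
```

```bash
cat > u.py <<'E'
from h import *
s=manip.get_state();print(s['clock'],s['position'],s['contact_force'])
F=np.array([.5465,-.0203]);u=np.array([np.cos(np.radians(6.6)),np.sin(np.radians(6.6))]);d=s['position'][:2]-F
print('u',d@u,'v',d@[-u[1],u[0]])
E
python3 u.py
```

```text
17.5 [ 0.5062372  -0.02519688 -0.01620408] [-6.51162887 -0.4106297   5.80474683]
u -0.04055880742207542 v -0.00023673794923405583
```

Call:
{"op": "servo_tool", "data": {"series": "0.004 0 0 0 0 0 1; 0.008 0 0 0 0 0 1; 0.011 0 0 0 0 0 1; 0.013 0 0 0 0 0 1; 0.014 0 0 0 0 0 1"}}

```text
clock: 18.0
position: [0.5191, -0.0237, -0.0163]
ee_rot: [-0.0, 0.998, 0.056, -0.001]
contact_force: [-5.7, 0.7, 2.3]
width: -0.0003
gripper_force: 2.6
```

```bash
python3 u.py
```

```text
18.0 [ 0.51909501 -0.02366419 -0.01631082] [-5.74966482  0.65472646  2.32283378]
u -0.02761004496995953 v -0.00019203867066946772
```

Call:
{"op": "servo_tool", "data": {"series": "0.001 0 0 0 0 0 1; 0.002 0 0 0 0 0 1; 0.003 0 0 0 0 0 1; 0.004 0 0 0 0 0 1; 0.004 0 0 0 0 0 1"}}

```text
clock: 18.5
position: [0.5238, -0.0233, -0.0163]
ee_rot: [-0.0, 0.998, 0.056, -0.0]
contact_force: [-4.1, 3.5, 0.4]
width: 0.0
gripper_force: 1.8
```

```bash
python3 u.py
```

```text
18.5 [ 0.52377176 -0.02325303 -0.01630082] [-4.08415423  3.51651756  0.35039216]
u -0.022917028058641455 v -0.00032114477525244534
```

Call:
{"op": "servo_tool", "data": {"series": "0.001 0 0 0 0 0 1; 0.002 0 0 0 0 0 1; 0.003 0 0 0 0 0 1; 0.003 0 0 0 0 0 1; 0.003 0 0 0 0 0 1"}}

```text
clock: 19.0
position: [0.5257, -0.0232, -0.0162]
ee_rot: [-0.0, 0.998, 0.056, -0.001]
contact_force: [-6.1, 2.1, 1.3]
width: -0.0002
gripper_force: 2.7
```

```bash
python3 u.py
python3 - <<'E'
from h import *
im=eyes.get_image('scene')[:,:,::-1].copy();cv2.imwrite('pics/s8.png',im);a=cv2.imread('pics/scene0.png')
# front panel lower-left corner region difference to the start view
d=np.abs(im.astype(int)-a).mean(2)[150:245,185:285];print(d[40:,:60].mean())
for y in(205,212,218):print(a[y,215:250:2].mean(1).astype(int).tolist(),im[y,215:250:2].mean(1).astype(int).tolist())
E
```

```text
19.0 [ 0.52573183 -0.0231861  -0.01623381] [-6.14508962  2.05789497  1.25634548]
u -0.02096225360046094 v -0.00047993626382266796
27.269898989898987
[197, 185, 180, 182, 185, 184, 190, 196, 191, 191, 197, 199, 188, 197, 147, 123, 173, 183] [199, 148, 100, 89, 93, 93, 97, 102, 97, 97, 101, 102, 97, 62, 40, 42, 43, 42]
[153, 204, 192, 194, 199, 193, 191, 194, 194, 119, 79, 187, 179, 172, 110, 118, 123, 122] [104, 97, 99, 100, 102, 99, 98, 99, 106, 84, 90, 89, 96, 88, 91, 95, 97, 46]
[103, 100, 106, 105, 117, 128, 184, 177, 184, 135, 113, 123, 122, 120, 124, 123, 122, 121] [97, 95, 101, 101, 106, 88, 88, 92, 93, 89, 95, 94, 93, 95, 97, 94, 96, 98]
```

Call:
{"op": "servo_tool", "data": {"series": "0.001 0 0 0 0 0 1; 0.002 0 0 0 0 0 1; 0.003 0 0 0 0 0 1; 0.003 0 0 0 0 0 1; 0.003 0 0 0 0 0 1"}}

```text
clock: 19.55
position: [0.5255, -0.0232, -0.0162]
ee_rot: [-0.0, 0.998, 0.057, -0.004]
contact_force: [-11.4, -1.3, 6.0]
width: -0.0002
gripper_force: 5.7
```

```bash
python3 u.py
```

```text
19.55 [ 0.52546162 -0.02316449 -0.01624102] [-11.40431686  -1.33726024   5.96946367]
u -0.021228194239671292 v -0.00042740999599140015
```

The arm has stopped advancing and the force is rising. It is at the stop or just before it, so I'll push slightly more and then back off.

Call:
{"op": "servo_tool", "data": {"series": "0.001 0 0 0 0 0 1; 0.002 0 0 0 0 0 1; 0.003 0 0 0 0 0 1; 0.003 0 0 0 0 0 1; 0.003 0 0 0 0 0 1"}}

```text
clock: 20.05
position: [0.5252, -0.0232, -0.0162]
ee_rot: [0.0, 0.998, 0.057, -0.007]
contact_force: [-17.5, -1.9, 12.0]
width: 0.0002
gripper_force: 8.8
```

```bash
python3 u.py
```

```text
20.05 [ 0.52522703 -0.02320874 -0.01622866] [-17.49471025  -1.90546204  12.03584045]
u -0.02146630623627216 v -0.00044440439078461975
```

A 17 N push gives no motion, so that's the hard stop. Backing off gently.

Call:
{"op": "servo_tool", "data": {"series": "-0.006 0 0 0 0 0 1; -0.012 0 0 0 0 0 1; -0.02 0 0 0 0 0 1; -0.04 0 0 0 0 0 1; -0.07 0 0 0 0 0 1"}}

```text
clock: 20.55
position: [0.4674, -0.0318, -0.0152]
ee_rot: [0.001, 0.998, 0.057, 0.004]
contact_force: [-0.1, 0.3, 0.2]
width: 0.0004
gripper_force: 0.0
```

Call:
{"op": "servo_tool", "data": {"series": "-0.04 0 -0.03 0 0 0 1; -0.07 0 -0.07 0 0 0 1; -0.08 0 -0.11 0 0 0 1; -0.08 0 -0.15 0 0 0 1; -0.08 0 -0.19 0 0 0 1"}}

```text
clock: 21.05
position: [0.3851, -0.0404, 0.1767]
ee_rot: [0.001, 0.998, 0.056, 0.003]
contact_force: [1.2, -0.5, 0.1]
width: -0.0
gripper_force: 0.0
```

Call:
{"op": "servo_tool", "data": {"series": "0 0 0 0 0 0 1; 0 0 0 0 0 0 1; 0 0 0 0 0 0 1; 0 0 0 0 0 0 1; 0 0 0 0 0 0 1"}}

```text
clock: 21.55
position: [0.3832, -0.0394, 0.1728]
ee_rot: [-0.0, 0.998, 0.056, -0.001]
contact_force: [0.2, -0.3, -0.3]
width: -0.0001
gripper_force: 0.0
```

Run:
```python
from h import *
s=manip.get_state();print(s['clock'],s['position'],s['contact_force'])
ci=eyes.camera_info('wrist');im=eyes.get_image('wrist')[:,:,::-1].copy();cv2.imwrite('pics/w9.png',im);hsv=cv2.cvtColor(im,cv2.COLOR_BGR2HSV)
wood=((hsv[:,:,0]>13)&(hsv[:,:,0]<30)&(hsv[:,:,1]>80)&(hsv[:,:,2]>190))
def pr(c,P):
    v=rot(c['orientation']).inv().apply(np.array(P)-c['eye']);return np.array([v[0]/v[2]*c['fx']+c['cx'],v[1]/v[2]*c['fy']+c['cy']])
F=np.array([.5465,-.0203,0]);u=np.array([.9934,.1149,0]);v=np.array([-.1149,.9934,0])
for o in(-.06,.06):  # brightness along the box axis at z=.06, through the panel
    print(o,[(int(1000*t),im[tuple(pr(ci,F+u*t+v*o+[0,0,.06]).round().astype(int)[::-1])].tolist()) for t in np.arange(-.04,.012,.004)])
# tray seen where it was when out?
print([hsv[tuple(pr(ci,F-u*t+[0,0,.022]+v*.042).round().astype(int)[::-1])].tolist() for t in(.05,.07,.09)])
n,l,st,c=cv2.connectedComponentsWithStats(((hsv[:,:,2]>150)&(hsv[:,:,1]<45)).astype(np.uint8))
for k in range(1,n):
    if st[k,4]>150:print(c[k].round(1),st[k],ray(ci,c[k],.033).round(4))
sc=eyes.get_image('scene')[:,:,::-1].copy();a=cv2.imread('pics/scene0.png');sc_ci=eyes.camera_info('scene')
d=np.abs(sc.astype(int)-a).mean(2);print('scene box diff',d[175:232,192:272].mean())
for y in(205,212,218):print(a[y,215:250:2].mean(1).astype(int).tolist(),sc[y,215:250:2].mean(1).astype(int).tolist())
cv2.imwrite('pics/s9.png',sc)
p=pr(sc_ci,[.488,-.2625,.02]).astype(int);print('creamer scene',p,cv2.cvtColor(sc,cv2.COLOR_BGR2HSV)[p[1]-5:p[1]+6:2,p[0]].tolist())
```

```text
21.55 [ 0.38320487 -0.03937131  0.17284095] [ 0.20147729 -0.33838494 -0.32892985]
-0.06 [(-40, [112, 137, 157]), (-36, [82, 101, 118]), (-32, [119, 143, 164]), (-28, [103, 128, 149]), (-24, [118, 144, 168]), (-20, [91, 120, 145]), (-16, [85, 113, 137]), (-12, [128, 165, 194]), (-8, [154, 196, 224]), (-4, [163, 205, 234]), (0, [140, 138, 148]), (3, [98, 125, 151]), (7, [170, 211, 239])]
0.06 [(-40, [123, 148, 168]), (-36, [115, 140, 161]), (-32, [110, 135, 156]), (-28, [122, 148, 169]), (-24, [97, 124, 147]), (-20, [89, 117, 142]), (-16, [88, 116, 141]), (-12, [147, 187, 216]), (-8, [150, 190, 219]), (-4, [148, 188, 216]), (0, [138, 137, 148]), (3, [128, 166, 195]), (7, [159, 201, 230])]
[[17, 65, 181], [16, 66, 169], [17, 71, 169]]
[457.6 106.2] [ 440   88   37   38 1072] [[ 0.49   -0.2614  0.033 ]]
[ 80.5 254. ] [   0  185  202  160 8523] [[0.2457 0.1863 0.033 ]]
[  7.  217.1] [  0 204  21  22 175] [[0.2901 0.2776 0.033 ]]
[404.7 270.5] [ 274  215  238  130 7539] [[ 0.271  -0.2611  0.033 ]]
[170.3 316.2] [160 307  21  21 169] [[0.1555 0.0623 0.033 ]]
[256.3 318.2] [251 310  12  17 165] [[ 0.1665 -0.0647  0.033 ]]
[ 14.7 357.4] [   0  338   42   46 1055] [[0.0478 0.3042 0.033 ]]
scene box diff 6.111622807017544
[197, 185, 180, 182, 185, 184, 190, 196, 191, 191, 197, 199, 188, 197, 147, 123, 173, 183] [204, 193, 187, 188, 191, 191, 197, 203, 198, 198, 203, 205, 196, 205, 153, 130, 181, 188]
[153, 204, 192, 194, 199, 193, 191, 194, 194, 119, 79, 187, 179, 172, 110, 118, 123, 122] [161, 211, 199, 201, 205, 200, 198, 200, 203, 117, 73, 195, 186, 178, 115, 124, 128, 127]
[103, 100, 106, 105, 117, 128, 184, 177, 184, 135, 113, 123, 122, 120, 124, 123, 122, 121] [108, 106, 110, 110, 123, 87, 183, 184, 192, 141, 118, 129, 127, 126, 129, 128, 128, 127]
creamer scene [317 191] [[20, 10, 238], [23, 9, 238], [21, 11, 238], [20, 23, 226], [18, 43, 155], [20, 39, 163]]
```

The drawer front matches the initial closed view pixel for pixel in the scene camera. The creamer stands on the coaster at (0.490, -0.261), and the robot is clear. Handing in.

```bash
python3 -c "
from rig import manip
print(manip.sign_off())"
```

```text
the job is handed in; nothing more can be done
None
```

The job is handed in, but no verdict came back: the creamer stands on the coaster and the drawer is pushed home and stayed shut; the pod was upright before I closed the drawer but cannot be seen now, and nothing touched the salt shaker, matchbox or glasses case as far as I know, though I did not re-measure them.

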